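Fill the jar tray, then hold the scanner's carrier open at its mark

ROBOT

A 7-joint arm with a two-finger parallel gripper is mounted at the origin on the work surface. World frame = base frame: x ahead of the robot, y to its left, z up, the work surface at z = 0. Lengths are in mm, angles in rad, forces in N, time in s.
With the tool pointing down it reaches from about 350 to 900 mm from the base axis. Payload 8.1 kg.
Tool frame: the origin (TCP) lies midway between the tips of the shut fingers; the grasp point (between the pads) lies 19 mm behind it; z points along the fingers, y is the direction in which the jaws open and shut (so a half turn about z gives the same grasp; the last joint's range is limited). The gripper opens to 85 mm and grips with 20 to 120 N. Pads are 22 mm wide; open, the fingers measure 114 mm over their backs; the gripper's body (76 mm by 85 mm) begins 54 mm behind the grasp point. The pads swing forward as they close: fully open they stand 13 mm farther back than shut.
Start: joints at [-1.333, 0.434, 0.025, 1.573, -0.012, 1.134, -0.075], TCP at [208.929, 589.06, 204.623] pointing down, gripper open.
Joint ranges: [-2.62, 2.62], [-0.44, 2.09], [-1.27, 1.32], [0.08, 2.57], [-1.32, 4.46], [0.12, 2], [-2.74, 2.74]. Speed limits (rad/s): [2.22, 2.22, 3.01, 3.01, 3.14, 3.14, 3.14].

INTERFACE

Orientations are given as a unit quaternion [x, y, z, w].
In Python, from workcell import sense, optics, workorder gives the robot as it stands.
- The arm moves only by the tool jog_arm, never from a script. Its argument "commands" is a list of rows, each a list of 7 numbers: the shift along the tool's x, y, z in cm, then the turn, a rotation vector about the tool's x, y, z in degrees, then the closure, from -1 (fully open) to 1 (shut). A call has 1 to 12 rows; each row shifts and turns the commanded pose from where the row before left it, along the tool's axes as they then stand; what a row does not reach is not made up. A row lasts 1/8 s, in which the tool goes at most 62.5 mm and 10.7 degrees, less where a joint would pass 70% of its speed; a pose out of reach is approached as far as the arm can. A call with a gripper value outside its range is refused whole. The fingers move at their own pace and stop on an object; "squeeze" is the grip in N (left out, the last holds). Time passes only in rows, so rows that do not move let the fingers close. It gives the time, the measured TCP pose, the force and the opening at its end, in the units of the state.
- sense(): the state, without advancing time (a new reading comes with each control period).
- optics.grab_frame(name): name is "side" or "top" or "wrist"; returns a dict with "image" (420x560x3 uint8, red, green, blue), "intrinsics" (3x3 intrinsics, pixels), "cam_to_world" (4x4, takes a point from camera to world coordinates); the wrist camera has in their place "tool_from_camera" (4x4, takes a point from camera to tool coordinates, whose origin is the TCP and whose axes are the flange's). Camera axes: x right, y down, z forward; pixel columns grow to the right and rows downward; lengths in mm; the calibration is good to about 2 mm. A picture is of the moment at which its call begins: read the wrist's pose just before it. There is no depth.
- workorder.sign_off(): hands the job in, once; it reports no verdict.
The state is a dict: "t": time; "joints": joint angles; "joint_velocities": joint speeds; "joint_torque": joint torques, N m; "tool_pos": TCP position; "tool_rot": TCP orientation; "wrist_force": force on the tool from outside, world axes, zero at the start; "torque": the same for the moment, N m; "opening": finger opening in mm.
Only numpy, scipy, OpenCV 4.12 (cv2) and the standard library are available. Lean on these libraries where they do the work, as an engineer would, in place of code of your own. Each camera call takes 0.05 s, during which the arm holds its last target.

TASK

Get the next tray ready for the scanner: set the three loose sample jars upright in the empty recesses of the jar tray, one jar in each, so that the 2 by 2 grid is full. Then take the upright tab of the scanner's spring-return carrier, pull the carrier out until its pointer is over the white line of the clip on the rail, and finish while still holding it there with the gripper, because a colleague is about to load the tray. Leave everything else on the bench where it stands.

Things in the scene. Friction and masses are not known exactly. Their poses are not given: they have to be found in the camera images.
- tray: grey plastic jar tray fixed to the bench, 142 x 142 mm, rim 15 mm above the bench, with 2 x 2 square recesses; each recess is 50 mm square and 10 mm deep (floor 5 mm above the bench), walls between and around them 14 mm wide, recess centres 64 mm apart. Origin: centre of its underside; x and y run along its sides, z up
- cell0 (a point): centre of the floor of tray recess 0 (empty at the start)
- cell1 (a point): centre of the floor of tray recess 1 (empty at the start)
- cell2 (a point): centre of the floor of tray recess 2 (empty at the start)
- cell3 (a point): centre of the floor of tray recess 3 (jar0 stands here at the start)
- jar0: small closed sample jar, a plain upright cylinder 36 mm across and 50 mm tall (amber glass below, white screw cap above from 36 mm up), 50 to 100 g; origin at the centre of its underside, z up; already stands in the tray
- jar1: small closed sample jar, a plain upright cylinder 36 mm across and 50 mm tall (amber glass below, white screw cap above from 36 mm up), 50 to 100 g; origin at the centre of its underside, z up; stands loose on the bench
- jar2: small closed sample jar, a plain upright cylinder 36 mm across and 50 mm tall (amber glass below, white screw cap above from 36 mm up), 50 to 100 g; origin at the centre of its underside, z up; stands loose on the bench
- jar3: small closed sample jar, a plain upright cylinder 36 mm across and 50 mm tall (amber glass below, white screw cap above from 36 mm up), 50 to 100 g; origin at the centre of its underside, z up; stands loose on the bench
- scanner: sample scanner on the left of the bench, 380 mm wide, 290 mm deep, its top 150 mm above the bench with a raised console at the rear. Origin: at bench level in the middle of its front face; its y points into the machine, so the carrier comes out along its -y; x along the front, z up. A flat steel bed (22 mm high) and, along x = 89 to 111 mm, a low aluminium rail (34 mm high) stick out of the front below the carrier, 215 and 225 mm far
- travel (a joint): travel (m) of the carrier out of the scanner along the scanner's -y: 0 = home, 0.125 = end stop. A return spring draws it home at all times: about 4 N at home, 11 N at the end stop; released, it slides home
- carrier: the flat steel carrier, 150 mm wide (x), its top 36 mm above the bench (41 mm on two narrow strips along its side edges). An upright aluminium pull tab stands across its front end: 44 mm wide (x), 12 mm thick (y, the pull direction), from 36 to 88 mm above the bench, nothing within 100 mm behind it but the flat carrier; at home the tab's front face is 120 mm out of the scanner's front. Origin: coincides with the scanner's origin when home; axes parallel to the scanner's
- tab_grip (a point): point in the middle of the tab, 15 mm below its top edge, where to grip it
- pointer (a point): tip of the thin steel pointer that sticks out sideways (+x of the scanner) from the carrier over the rail, 47 mm above the bench; it moves with the carrier
- clip: black clip fixed on the rail: the mark. 16 mm long along the rail (y), 30 mm wide, top 44 mm above the bench, a fine white line across its middle. Origin: centre of its underside on the rail's top, in line with the white line; axes parallel to the scanner's. The pointer is over the line when it has the clip's y in the scanner's frame, 50 to 95 mm from home
- beaker: open glass beaker, 68 mm across, 85 mm tall; origin at the centre of its underside. Not part of the job
- reagent: closed round glass bottle, 68 mm across, 160 mm tall; origin at the centre of its underside. Not part of the job
- petri: flat closed dish, 94 mm across, 17 mm high; origin at the centre of its underside. Not part of the job
- tipbox: closed grey box, 85 x 125 x 55 mm high (x, y, z); origin at the centre of its underside. Not part of the job
- flask: closed white plastic bottle, 60 mm across, 120 mm tall; origin at the centre of its underside. Not part of the job
- stopper: loose black rubber stopper, 26 mm high, 32 mm across the top; origin at the centre of its underside. Not part of the job
There are look-alikes about, which are no part of the job. Leave any green look-alike of the jar2 alone. What is shaped like the jar3 but purple is not meant.

How it is judged (in metres and radians):
On the way, in this order (a step that is already met when the one before it is completed fails the run):
1. each of the four tray recesses has a jar standing upright in it, let go (((horizontal distance between jar0 and cell0 below 0.011 m and z of jar0 in the frame of cell0 between -0.004 and 0.004 m and angle between jar0's own z axis and vertical below 0.1 rad) or (horizontal distance between jar1 and cell0 below 0.011 m and z of jar1 in the frame of cell0 between -0.004 and 0.004 m and angle between jar1's own z axis and vertical below 0.1 rad) or (horizontal distance between jar2 and cell0 below 0.011 m and z of jar2 in the frame of cell0 between -0.004 and 0.004 m and angle between jar2's own z axis and vertical below 0.1 rad) or (horizontal distance between jar3 and cell0 below 0.011 m and z of jar3 in the frame of cell0 between -0.004 and 0.004 m and angle between jar3's own z axis and vertical below 0.1 rad)) and ((horizontal distance between jar0 and cell1 below 0.011 m and z of jar0 in the frame of cell1 between -0.004 and 0.004 m and angle between jar0's own z axis and vertical below 0.1 rad) or (horizontal distance between jar1 and cell1 below 0.011 m and z of jar1 in the frame of cell1 between -0.004 and 0.004 m and angle between jar1's own z axis and vertical below 0.1 rad) or (horizontal distance between jar2 and cell1 below 0.011 m and z of jar2 in the frame of cell1 between -0.004 and 0.004 m and angle between jar2's own z axis and vertical below 0.1 rad) or (horizontal distance between jar3 and cell1 below 0.011 m and z of jar3 in the frame of cell1 between -0.004 and 0.004 m and angle between jar3's own z axis and vertical below 0.1 rad)) and ((horizontal distance between jar0 and cell2 below 0.011 m and z of jar0 in the frame of cell2 between -0.004 and 0.004 m and angle between jar0's own z axis and vertical below 0.1 rad) or (horizontal distance between jar1 and cell2 below 0.011 m and z of jar1 in the frame of cell2 between -0.004 and 0.004 m and angle between jar1's own z axis and vertical below 0.1 rad) or (horizontal distance between jar2 and cell2 below 0.011 m and z of jar2 in the frame of cell2 between -0.004 and 0.004 m and angle between jar2's own z axis and vertical below 0.1 rad) or (horizontal distance between jar3 and cell2 below 0.011 m and z of jar3 in the frame of cell2 between -0.004 and 0.004 m and angle between jar3's own z axis and vertical below 0.1 rad)) and ((horizontal distance between jar0 and cell3 below 0.011 m and z of jar0 in the frame of cell3 between -0.004 and 0.004 m and angle between jar0's own z axis and vertical below 0.1 rad) or (horizontal distance between jar1 and cell3 below 0.011 m and z of jar1 in the frame of cell3 between -0.004 and 0.004 m and angle between jar1's own z axis and vertical below 0.1 rad) or (horizontal distance between jar2 and cell3 below 0.011 m and z of jar2 in the frame of cell3 between -0.004 and 0.004 m and angle between jar2's own z axis and vertical below 0.1 rad) or (horizontal distance between jar3 and cell3 below 0.011 m and z of jar3 in the frame of cell3 between -0.004 and 0.004 m and angle between jar3's own z axis and vertical below 0.1 rad)) and linear speed of each of jar0, jar1, jar2, jar3 below 0.03 m/s and contact force between each of jar0, jar1, jar2, jar3 and the fingers below 0.1 N), for 0.2 s.
2. the carrier's pointer is over the clip, with the fingers on the tab (y of pointer in the frame of clip between -0.008 and 0.008 m and contact force between carrier and the fingers above 2 N), for 0.3 s.
At the end, for the whole second after the job is handed in: Each recess has a jar on its floor (4 mm), upright (0.1 rad), within 11 mm of its centre, at rest, not touched by the fingers; the carrier is still (10 mm/s), its pointer within 8 mm of the clip's middle along the rail, and the fingers press on the carrier with over 2 N (all of step 1 and all of step 2 and velocity of joint travel between -0.01 and 0.01 m/s); the arm keeps its last pose, push and grip.
It fails at once if a bystander (beaker, reagent, petri, tipbox, flask, stopper) is moved more than 30 mm or tipped by more than 0.5 rad ((distance of beaker from where it was at the start of the episode above 0.03 m or angle between beaker's own z axis and vertical above 0.5 rad) or (distance of reagent from where it was at the start of the episode above 0.03 m or angle between reagent's own z axis and vertical above 0.5 rad) or (distance of petri from where it was at the start of the episode above 0.03 m or angle between petri's own z axis and vertical above 0.5 rad) or (distance of tipbox from where it was at the start of the episode above 0.03 m or angle between tipbox's own z axis and vertical above 0.5 rad) or (distance of flask from where it was at the start of the episode above 0.03 m or angle between flask's own z axis and vertical above 0.5 rad) or (distance of stopper from where it was at the start of the episode above 0.03 m or angle between stopper's own z axis and vertical above 0.5 rad)).
It also fails if it takes over 69 s, if anything falls off the work surface, if the arm or the gripper's body presses on something with over 40 N, if the wrist force passes 120 N, or if a joint passes its speed limit or range.

## Working session

There is one attempt and no reset: what is moved stays moved. The work goes in short steps, Python scripts to look and compute and a tool call to move; the robot and the scene stay as the last step left them, time stands still between calls to the robot, and variables do not carry over. Pictures are saved under pics/ and viewed, and the job is handed in when it is done.

Besides the shell and the picture viewer there is one more tool, called as name(argument=value, ...) on one line, values as JSON. jog_arm: Moves the arm, as the interface text tells. Its arguments: {"type":"object","properties":{"commands":{"type":"array","items":{"type":"array","items":{"type":"number"}}},"squeeze":{"type":"number"}},"required":["commands"]}

```bash
mkdir -p pics; ls; cat > h.py <<'E'
import numpy as np, cv2
from scipy.spatial.transform import Rotation as R
from workcell import sense, optics, workorder
def grab(n,fn):
    s=sense(); f=optics.grab_frame(n)
    im=cv2.cvtColor(f["image"],cv2.COLOR_RGB2BGR); cv2.imwrite(f"pics/{fn}.png",im)
    K=np.array(f["intrinsics"])
    if "cam_to_world" in f: T=np.array(f["cam_to_world"])
    else:
        W=np.eye(4); W[:3,:3]=R.from_quat(s["tool_rot"]).as_matrix(); W[:3,3]=s["tool_pos"]
        T=W@np.array(f["tool_from_camera"])
    np.savez(f"pics/{fn}.npz",K=K,T=T)
    return im,K,T
def load(fn):
    d=np.load(f"pics/{fn}.npz"); return cv2.imread(f"pics/{fn}.png"),d["K"],d["T"]
def ray(K,T,uv):
    d=T[:3,:3]@np.linalg.solve(K,[uv[0],uv[1],1.]); return T[:3,3],d
def plane(K,T,uv,z):
    o,d=ray(K,T,uv); return o+d*(z-o[2])/d[2]
def proj(K,T,p):
    q=np.linalg.inv(T)@np.append(p,1); q=K@q[:3]; return q[:2]/q[2]
E
python3 - <<'E'
from h import *
for n in("top","side","wrist"):
    im,K,T=grab(n,n+"0"); print(n,T[:3,3].round(),T[:3,2].round(2),K[0,0])
s=sense(); print(s["t"],s["tool_pos"],s["tool_rot"],s["opening"],s["wrist_force"])
E
```

```text
pics
top [ 333.  -21. 1462.] [ 0.17  0.   -0.98] 496.9826370781934
side [ 394. -783.  633.] [ 0.16  0.8  -0.58] 393.7349815795916
wrist [131. 616. 373.] [ 0.3  -0.11 -0.95] 291.4247235635736
0.15 [208.80148086 588.65639376 203.98885589] [ 1.69602888e-01  9.85512294e-01 -6.13261721e-04 -5.39312372e-05] 85.36064490200035 [ 0.46126403 -0.60846264 -0.31272815]
```

View pics/top0.png

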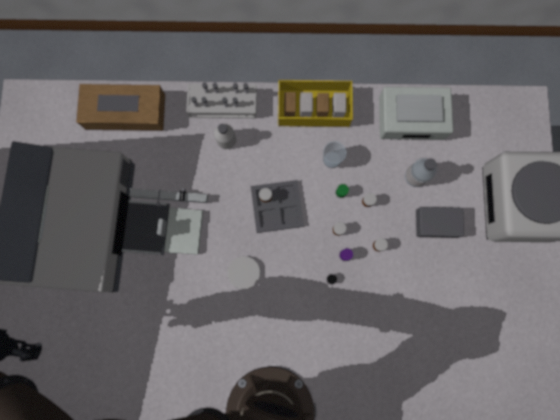

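View pics/side0.png

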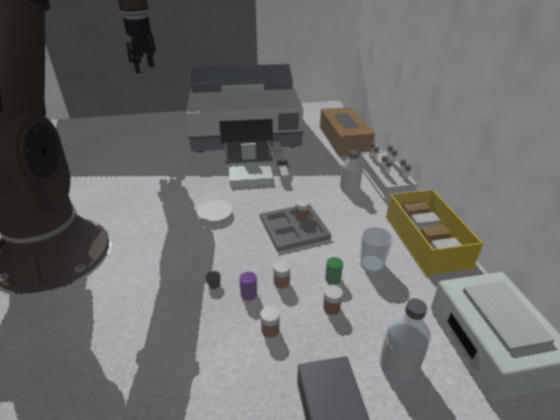

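View pics/wrist0.png

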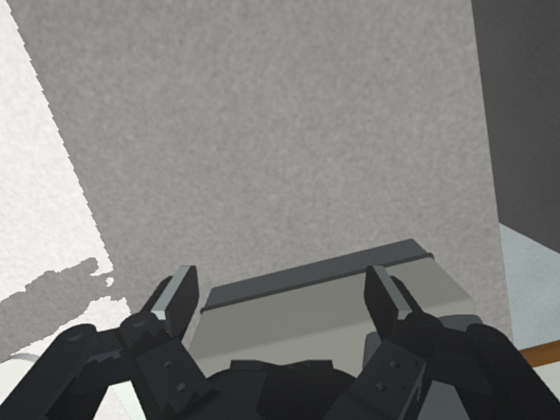

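The top view (+x is up, +y is left) shows white-capped jars at about (369,201), (339,230) and (380,245). The green look-alike is at (342,190), the purple one at (347,255) and the stopper at (332,279). The tray is at (278,205), with jar0 at (265,194). The scanner is on the left, with its tab at (161,227) and the clip at about (183,196). I'll measure these next.

```bash
python3 - <<'E'
from h import *
im,K,T=load("top0")
a=cv2.resize(im[150:300,230:410],None,fx=4.4,fy=4,interpolation=cv2.INTER_CUBIC)
a=cv2.resize(im[150:300,230:410],None,fx=4,fy=4,interpolation=cv2.INTER_CUBIC);cv2.imwrite("pics/topc.png",cv2.convertScaleAbs(a,alpha=1.5))
a=cv2.resize(im[170:270,100:220],None,fx=6,fy=6,interpolation=cv2.INTER_CUBIC);cv2.imwrite("pics/tops.png",cv2.convertScaleAbs(a,alpha=1.6))
hsv=cv2.cvtColor(im,cv2.COLOR_BGR2HSV)
for u,v in((369,201),(339,230),(380,245),(265,194),(342,190),(347,255),(332,279),(423,170),(334,155),(161,227)):
    print((u,v),im[v,u],plane(K,T,(u,v),50).round())
E
```

```text
(369, 201) [142 142 144] [ 592. -276.   50.]
(339, 230) [144 144 146] [ 507. -189.   50.]
(380, 245) [143 143 144] [ 465. -305.   50.]
(265, 194) [143 143 145] [609.  25.  50.]
(342, 190) [47 94 30] [ 624. -198.   50.]
(347, 255) [103  37  76] [ 436. -211.   50.]
(332, 279) [23 24 23] [ 368. -168.   50.]
(423, 170) [129 124 119] [ 686. -435.   50.]
(334, 155) [128 122 116] [ 728. -176.   50.]
(161, 227) [108 107 105] [508. 320.  50.]
```

View pics/topc.png

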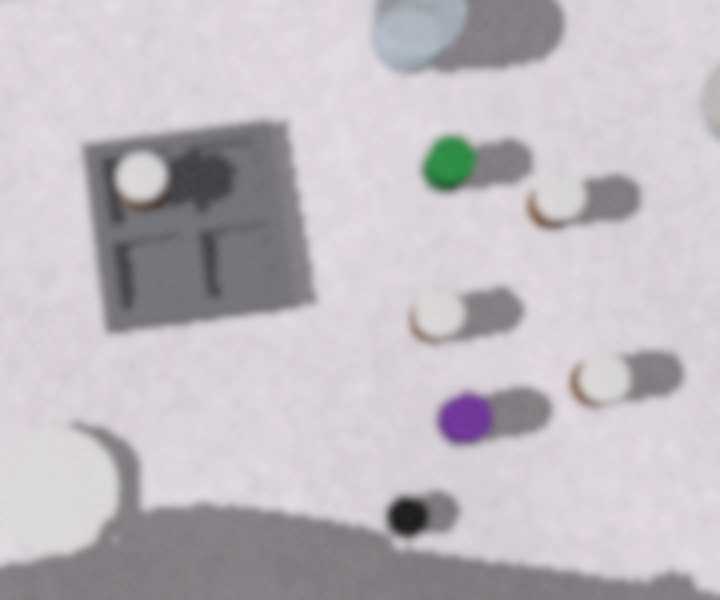

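View pics/tops.png

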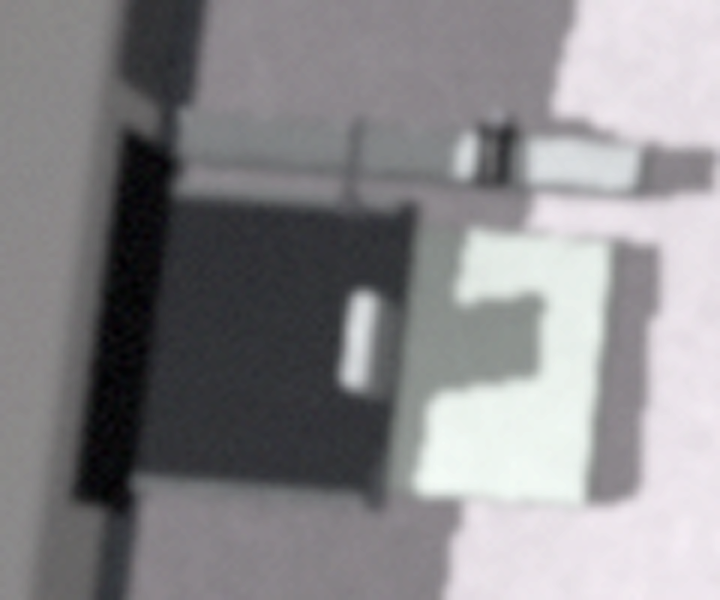

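```bash
python3 - <<'E'
from h import *
im,K,T=load("top0")
for (u,v) in((369,201),(339,230),(380,245),(265,194)):
    p=im[v-14:v+15,u-14:u+15].astype(int)
    # cap is nearly the same brightness as bench? use gray-ness: bench pinkish
    print((u,v),im[v-9:v+10,u].tolist()[::3],im[v,u-9:u+10].tolist()[::3])
t=im[205:215,270:300].reshape(-1,3).mean(0);print("tray",t, im[245,300],im[212,312])
E
```

```text
(369, 201) [[141, 139, 142], [142, 142, 143], [143, 143, 144], [142, 142, 144], [121, 121, 123], [115, 113, 118], [144, 141, 145]] [[139, 136, 142], [88, 96, 110], [142, 142, 144], [142, 142, 144], [142, 142, 143], [121, 121, 122], [86, 83, 87]]
(339, 230) [[141, 138, 141], [143, 143, 144], [143, 143, 145], [144, 144, 146], [130, 131, 133], [125, 123, 128], [145, 141, 146]] [[144, 140, 145], [101, 107, 118], [143, 143, 145], [144, 144, 146], [142, 142, 144], [120, 118, 121], [88, 86, 88]]
(380, 245) [[143, 140, 144], [143, 142, 143], [142, 142, 144], [143, 143, 144], [143, 143, 145], [119, 118, 122], [142, 139, 143]] [[137, 134, 140], [95, 102, 114], [144, 144, 146], [143, 143, 144], [142, 142, 144], [133, 133, 135], [89, 86, 89]]
(265, 194) [[88, 84, 86], [121, 120, 121], [143, 143, 145], [143, 143, 145], [143, 143, 145], [90, 93, 97], [72, 71, 75]] [[61, 58, 59], [118, 117, 119], [144, 144, 146], [143, 143, 145], [142, 142, 144], [105, 105, 108], [47, 43, 45]]
tray [76.85666667 73.73666667 73.76333333] [145 142 146] [148 144 148]
```

```bash
cat > m.py <<'E'
from h import *
im,K,T=load("top0")
b,g,r=[cv2.GaussianBlur(im,(3,3),0)[...,i].astype(float) for i in range(3)]
cap=((g>122)&(g-(b+r)/2>-1.5)).astype(np.uint8)
for (u,v) in((369,201),(339,230),(380,245),(265,194)):
    m=np.zeros_like(cap); m[v-9:v+9,u-9:u+9]=cap[v-9:v+9,u-9:u+9]
    n,l,st,c=cv2.connectedComponentsWithStats(m); k=1+st[1:,4].argmax()
    print("cap",c[k].round(1),st[k],plane(K,T,c[k],45).round(1))
tr=((g<105)).astype(np.uint8); tr[:175]=0;tr[240:]=0;tr[:,:240]=0;tr[:,315:]=0
tr=cv2.morphologyEx(tr,cv2.MORPH_CLOSE,np.ones((15,15)))
cs,_=cv2.findContours(tr,0,2);c=max(cs,key=cv2.contourArea);rc=cv2.minAreaRect(c);print(rc)
bx=cv2.boxPoints(rc);P=np.array([plane(K,T,p,11)for p in bx]);print(P.round(1),P.mean(0).round(1))
print([np.linalg.norm(P[i]-P[i-1]).round(1) for i in range(4)],[np.degrees(np.arctan2(*(P[i]-P[i-1])[[1,0]])).round(1) for i in range(4)])
S,Ks,Ts=load("side0")
for p in P: print(proj(Ks,Ts,p).round(1),end=' ')
for z in(50,):
  for q in((592,-276),(507,-189),(465,-305)): print(proj(Ks,Ts,(*q,z)).round(1))
E
python3 m.py
python3 - <<'E'
from h import *
S,K,T=load("side0")
a=cv2.resize(S[190:350,190:390],None,fx=4,fy=3.7,interpolation=cv2.INTER_CUBIC);a=cv2.resize(S[190:340,190:390],None,fx=4,fy=4,interpolation=cv2.INTER_CUBIC);cv2.imwrite("pics/sidec.png",a)
a=cv2.resize(S[120:200,210:310],None,fx=7,fy=7,interpolation=cv2.INTER_CUBIC);cv2.imwrite("pics/sides.png",a)
E
```

```text
cap [369.8 198.6] [365 194  11  10  80] [ 600.3 -279.4   45. ]
cap [339.4 227.8] [334 223  11  11  67] [ 513.7 -190.6   45. ]
cap [381.1 244. ] [376 239  11  11  72] [ 468.9 -309.2   45. ]
cap [264.9 193.9] [260 189  11  10  74] [610.   24.9  45. ]
((279.1549987792969, 205.91265869140625), (47.18244552612305, 52.00642013549805), 82.40535736083984)
[[ 640.1   70.2   11. ]
 [ 663.2  -83.4   11. ]
 [ 522.6 -102.6   11. ]
 [ 500.2   48.6   11. ]] [581.5 -16.8  11. ]
[np.float64(141.5), np.float64(155.3), np.float64(141.9), np.float64(152.8)] [np.float64(8.8), np.float64(-81.4), np.float64(-172.2), np.float64(98.4)]
[309.1 204.6] [333.8 239.2] [278.7 251.5] [259.8 214.8] [329.6 290.5]
[279.  265.6]
[268.3 311.6]
```

View pics/sidec.png

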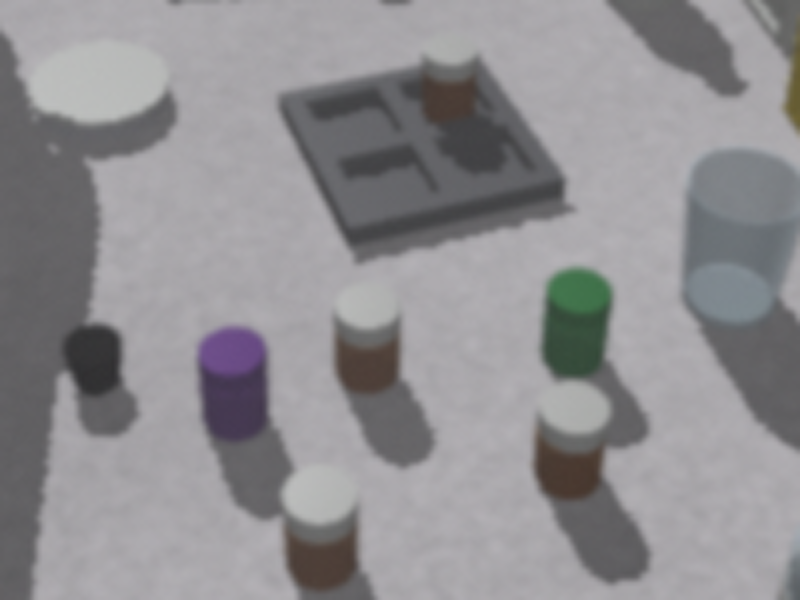

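View pics/sides.png

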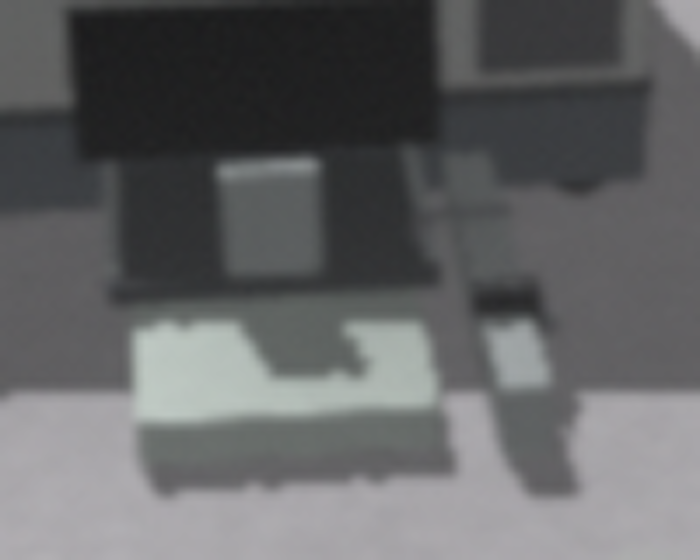

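jog_arm(commands=[[0,0,0,0,0,8.5,-1],[0,0,0,0,0,8.5,-1],[-4.4,-2.9,-0.3,0,0,0,-1],[-4.4,-2.9,-0.3,0,0,0,-1],[-4.4,-2.9,-0.3,0,0,0,-1],[-4.4,-2.9,-0.3,0,0,0,-1],[-4.4,-2.9,-0.3,0,0,0,-1],[-4.4,-2.9,-0.3,0,0,0,-1],[-4.4,-2.9,-0.3,0,0,0,-1],[-4.4,-2.9,-0.3,0,0,0,-1],[-4.4,-2.9,-0.3,0,0,0,-1],[-4.4,-2.9,-0.3,0,0,0,-1]])

```text
t: 1.65
tool_pos: [390.1, 92.4, 234.8]
tool_rot: [0.313, 0.95, 0.0, 0.0]
wrist_force: [0.5, 0.7, -0.6]
opening: 85.5
```

jog_arm(commands=[[-4.4,-2.9,-0.3,0,0,0,-1],[-4.4,-2.9,-0.3,0,0,0,-1],[-4.4,-2.9,-0.3,0,0,0,-1],[-4.4,-2.9,0,0,0,0,-1],[0,0,0,0,0,0,-1]])

```text
t: 2.28
tool_pos: [462.6, -108.1, 243.7]
tool_rot: [0.316, 0.949, -0.001, 0.001]
wrist_force: [-0.6, 0.8, -0.6]
opening: 85.5
```

```bash
python3 - <<'E'
from h import *
im,K,T=grab("wrist","w1"); im,K2,T2=grab("top","top1"); s=sense(); print(s["t"],s["tool_pos"],s["joints"],T[:3,3])
for q in((600,-279,50),(514,-190,50),(469,-309,50)): print(proj(K,T,q).round(1))
E
```

```text
2.375 [ 461.91638756 -103.98504321  243.29036243] [-0.46298701  0.15518719  0.66738752  1.90792066 -0.10664846  1.11452178
  1.17760149] [396.22938493 -58.68517863 412.90582167]
[245.8 316.6]
[256.5 242.8]
[170.6 265.7]
```

View pics/w1.png

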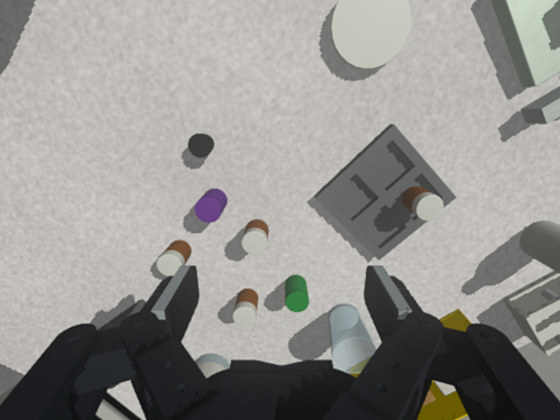

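View pics/top1.png

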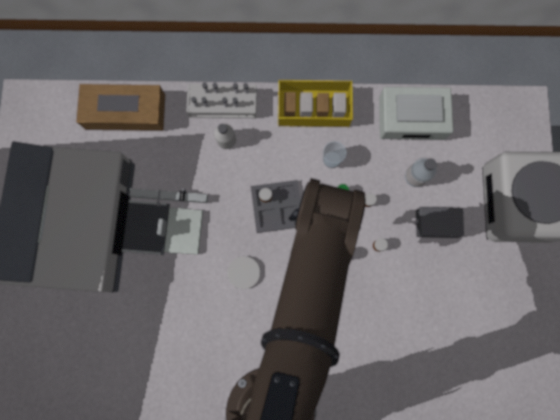

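```bash
python3 - <<'E'
from h import *
im,K,T=load("w1")
a=cv2.resize(im[200:330,150:290],None,fx=5,fy=4.5,interpolation=cv2.INTER_CUBIC)
a=cv2.resize(im[210:330,150:290],None,fx=5,fy=5,interpolation=cv2.INTER_CUBIC);cv2.imwrite("pics/w1a.png",a)
a=cv2.resize(im[115:265,300:460],None,fx=4,fy=4,interpolation=cv2.INTER_CUBIC);cv2.imwrite("pics/w1b.png",a)
E
```

```text
(no output)
```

View pics/w1a.png

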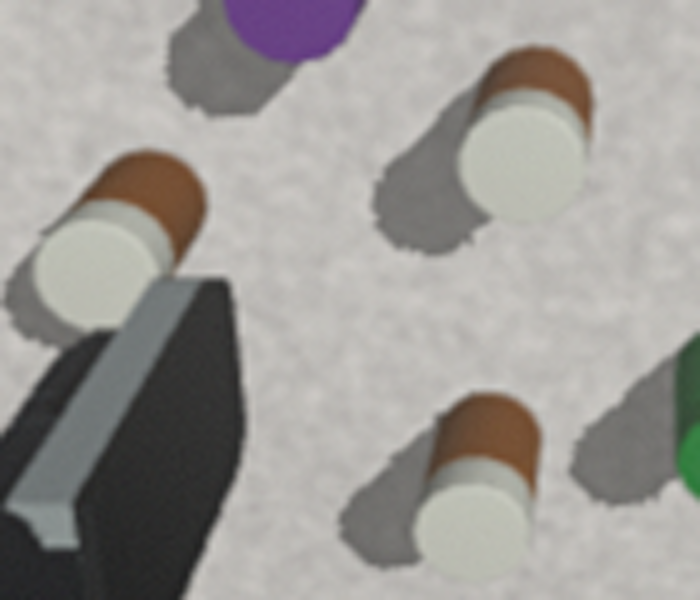

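View pics/w1b.png

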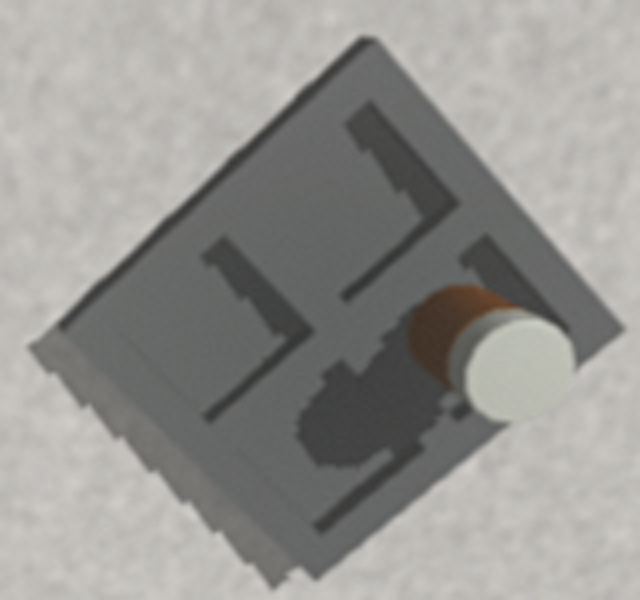

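```bash
python3 - <<'E'
from h import *
im,K,T=load("w1")
im2,K2,T2=load("top0");_,K3,T3=load("side0")
for n,p in dict(C=(97,273),B=(523,163),A=(472,530)).items():
    uv=np.array(p)/5+(150,210)-.4; P=plane(K,T,uv,50); print(n,P.round(1),"top px",proj(K2,T2,P).round(1),"side",proj(K3,T3,P).round(1))
P=np.array([plane(K,T,np.array(p)/4+(300,115)-.4,15) for p in((376,42),(625,328),(316,578),(66,330))])
print(P.round(1),P.mean(0).round(1)); 
for i in range(4): d=P[i]-P[i-1]; print(np.linalg.norm(d).round(1),np.degrees(np.arctan2(d[1],d[0])).round(1))
print("jar0",plane(K,T,np.array((520,370))/4+(300,115)-.4,55).round(1))
for z,pts in((15,P),):
  for p in pts: print("top px",proj(K2,T2,p).round(1),((proj(K2,T2,p)-(230,150))*4).round(),"side",((proj(K3,T3,p)-(190,190))*4).round())
E
```

```text
C [ 465.9 -309.1   50. ] top px [381.4 244.9] side [269.2 313.3]
B [ 511.4 -191.9   50. ] top px [340.1 228.4] side [281.3 266.3]
A [ 597. -280.   50.] top px [370.3 199.4] side [332.7 291.7]
[[500.4  47.3  15. ]
 [639.   68.9  15. ]
 [659.2 -70.1  15. ]
 [520.3 -90.2  15. ]] [579.7 -11.   15. ]
139.0 98.2
140.3 8.9
140.5 -81.7
140.4 -171.8
jar0 [607.1  22.6  55. ]
top px [256.9 232.5] [107. 330.] side [280.  95.]
top px [250.6 186. ] [ 82. 144.] side [476.  55.]
top px [297.4 180. ] [270. 120.] side [563. 179.]
top px [303.9 226.4] [296. 306.] side [347. 228.]
```

jog_arm(commands=[[-3.1,-1.36,3.0,0,0,0,-0.65],[-3.1,-1.36,4.0,0,0,0,-0.65],[-3.03,-1.36,4.0,0,0,0,-0.65],[0,0,4.3,0,0,0,-0.65],[0,0,0,0,0,0,-0.65],[0,0,0,0,0,0,-0.65]])

```text
t: 3.12
tool_pos: [512.8, -190.6, 91.9]
tool_rot: [0.313, 0.95, 0.0, 0.0]
wrist_force: [0.9, -0.7, 0.7]
opening: 70.4
```

```bash
cat > go.py <<'E'
import sys
from h import *
# usage: go.py x y z : tool-frame shift in cm from measured pose to target
s=sense(); p=np.array(s["tool_pos"]); r=R.from_quat(s["tool_rot"])
t=np.array([float(a) for a in sys.argv[1:4]])
print("t",round(s["t"],2),"pos",p.round(1),"rot",np.array(s["tool_rot"]).round(4),"open",round(s["opening"],1),"shift cm",(r.inv().apply(t-p)/10).round(2))
E
python3 go.py 511.4 -191.9 10
```

```text
t 3.12 pos [ 512.8 -190.6   91.9] rot [3.127e-01 9.498e-01 4.000e-04 4.000e-04] open 70.4 shift cm [ 0.04 -0.19  8.19]
```

jog_arm(commands=[[0,-0.19,4.1,0,0,0,-0.65],[0,0,4.1,0,0,0,-0.65],[0,0,0,0,0,0,-0.65],[0,0,0,0,0,0,1],[0,0,0,0,0,0,1],[0,0,0,0,0,0,1],[0,0,0,0,0,0,1]], squeeze=40)

```text
t: 4.0
tool_pos: [512.7, -193.4, 10.9]
tool_rot: [0.313, 0.95, 0.0, 0.002]
wrist_force: [-0.6, 0.3, 10.2]
opening: 34.7
```

```bash
python3 go.py 511.4 -191.9 10
```

```text
t 4.0 pos [ 512.7 -193.4   10.9] rot [3.133e-01 9.496e-01 4.000e-04 1.900e-03] open 34.7 shift cm [0.2  0.04 0.09]
```

jog_arm(commands=[[0,0,-2.5,0,0,0,1],[0,0,-4.0,0,0,0,1],[0,0,-4.0,0,0,0,1],[0,0,0,0,0,0,1]])

```text
t: 4.5
tool_pos: [513.4, -194.1, 117.6]
tool_rot: [0.313, 0.95, 0.001, 0.004]
wrist_force: [0.1, -0.3, -1.6]
opening: 33.7
```

```bash
python3 go.py 552.8 -47.3 115; python3 -c "
from h import *
grab('wrist','w2')
print(sense()['wrist_force'])"
```

```text
t 4.5 pos [ 513.4 -194.1  117.6] rot [3.135e-01 9.496e-01 5.000e-04 3.500e-03] open 33.7 shift cm [ 5.57 14.14  0.27]
[ 0.17440398  0.47477536 -0.97468666]
```

View pics/w2.png

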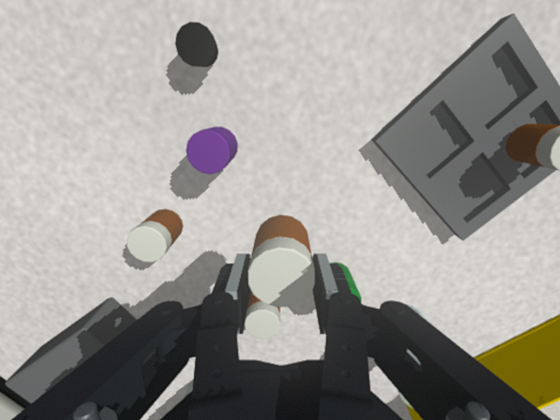

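```bash
python3 - <<'E'
from h import *
im,K,T=load("w2"); s=sense(); r=R.from_quat(s["tool_rot"])
for uv in((280,272),): P=plane(K,T,uv,156.7); print(P, r.inv().apply(P-s["tool_pos"]))
cv2.imwrite("pics/w2c.png",cv2.resize(im[205:345,200:360],None,fx=4,fy=4))
E
```

```text
[ 508.91956472 -192.44683872  156.7       ] [  3.1307629   -1.19366233 -40.89197244]
```

View pics/w2c.png

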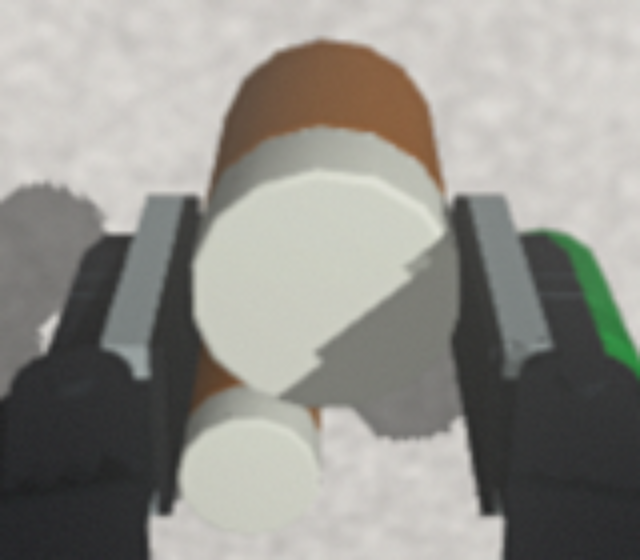

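jog_arm(commands=[[1.4,3.6,0,0,0,0,1],[1.6,4.1,0,0,0,0,1],[1.4,3.6,0,0,0,0,1],[1.0,2.85,4,0,0,0,1],[0,0,1,0,0,0,1],[0,0,0,0,0,0,1],[0,0,0,0,0,0,1]])

```text
t: 5.42
tool_pos: [552.0, -48.7, 64.3]
tool_rot: [0.314, 0.949, -0.0, 0.0]
wrist_force: [-0.4, -0.1, 0.4]
opening: 33.9
```

```bash
python3 go.py 554 -48.2 16.5
```

```text
t 5.42 pos [552.  -48.7  64.3] rot [ 3.144e-01  9.493e-01 -1.000e-04  5.000e-04] open 33.9 shift cm [-0.13  0.16  4.78]
```

jog_arm(commands=[[-0.1,0.15,2.8,0,0,0,1],[0,0,1.5,0,0,0,1],[0,0,0.4,0,0,0,1],[0,0,0,0,0,0,1]])

```text
t: 5.92
tool_pos: [553.6, -47.0, 17.0]
tool_rot: [0.314, 0.95, 0.0, 0.0]
wrist_force: [-0.1, -0.2, 0.2]
opening: 34.0
```

jog_arm(commands=[[0,0,0.1,0,0,0,1],[0,0,0,0,0,0,0],[0,0,0,0,0,0,-0.3],[0,0,0,0,0,0,-0.3],[0,0,-2,0,0,0,-0.3],[0,0,-4,0,0,0,-0.3],[0,0,-5,0,0,0,-0.65],[0,0,0,0,0,0,-0.65]])

```text
t: 6.92
tool_pos: [556.0, -47.1, 129.2]
tool_rot: [0.314, 0.95, 0.001, 0.003]
wrist_force: [-0.5, -0.1, -0.3]
opening: 70.4
```

```bash
python3 go.py 597 -280 125; python3 -c "
from h import *
grab('wrist','w3')
print(sense()['wrist_force'])"
```

```text
t 6.92 pos [556.  -47.1 129.2] rot [0.3135 0.9496 0.0012 0.003 ] open 70.4 shift cm [-17.16 -16.27   0.43]
[ 0.65052661  0.31706823 -0.96925095]
```

View pics/w3.png

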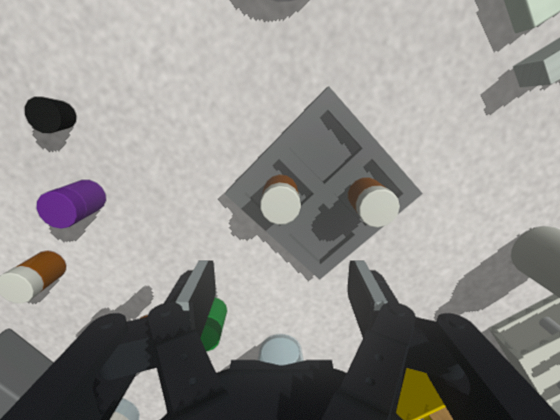

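```bash
python3 - <<'E'
from h import *
im,K,T=load("w3")
print(plane(K,T,(280.5,204),55).round(1),plane(K,T,(378,207),55).round(1))
for uv in((329,87),(422,193),(317,280),(222,200)):print(plane(K,T,uv,15).round(1))
E
```

```text
[552.3 -45.4  55. ] [605.9  21.9  55. ]
[500.2  47.8  15. ]
[638.9  68.5  15. ]
[659.4 -73.8  15. ]
[524.  -98.3  15. ]
```

jog_arm(commands=[[-2.5,-2.4,0,0,0,0,-0.65],[-4.0,-3.8,0,0,0,0,-0.65],[-4.0,-3.8,0,0,0,0,-0.65],[-4.0,-3.8,0,0,0,0,-0.65],[-2.66,-2.47,1,0,0,0,-0.65],[0,0,3,0,0,0,-0.65],[0,0,0,0,0,0,-0.65],[0,0,0,0,0,0,-0.65]])

```text
t: 7.98
tool_pos: [594.5, -278.9, 85.6]
tool_rot: [0.313, 0.95, 0.0, -0.0]
wrist_force: [0.7, 0.4, 1.4]
opening: 70.2
```

```bash
python3 go.py 597 -280 10.5
```

```text
t 7.97 pos [ 594.5 -278.9   85.6] rot [ 3.131e-01  9.497e-01  2.000e-04 -4.000e-04] open 70.2 shift cm [-0.27  0.05  7.51]
```

jog_arm(commands=[[-0.25,0.05,3.5,0,0,0,-0.65],[0,0,4.0,0,0,0,-0.65],[0,0,0,0,0,0,-0.65],[0,0,0,0,0,0,1],[0,0,0,0,0,0,1],[0,0,0,0,0,0,1],[0,0,0,0,0,0,1]])

```text
t: 8.85
tool_pos: [598.3, -281.2, 13.0]
tool_rot: [0.313, 0.95, 0.0, 0.002]
wrist_force: [-0.0, 0.6, 6.2]
opening: 33.8
```

```bash
python3 go.py 597 -280 10.5
```

```text
t 8.85 pos [ 598.3 -281.2   13. ] rot [0.3133 0.9496 0.     0.0018] open 33.8 shift cm [0.18 0.02 0.25]
```

jog_arm(commands=[[0,0,-2.5,0,0,0,1],[0,0,-4.0,0,0,0,1],[0,0,-4.0,0,0,0,1],[0,0,0,0,0,0,1]])

```text
t: 9.35
tool_pos: [599.1, -282.3, 120.4]
tool_rot: [0.314, 0.95, -0.0, 0.004]
wrist_force: [-0.3, 0.2, -0.6]
opening: 34.2
```

```bash
python3 go.py 616 -37.9 115; python3 -c "
from h import *
im,K,T=grab('wrist','w4')
cv2.imwrite('pics/w4c.png',cv2.resize(im[205:345,200:360],None,fx=4,fy=4))"
```

```text
t 9.35 pos [ 599.1 -282.3  120.4] rot [ 3.135e-01  9.496e-01 -2.000e-04  3.800e-03] open 34.2 shift cm [13.2  20.64  0.49]
```

View pics/w4c.png

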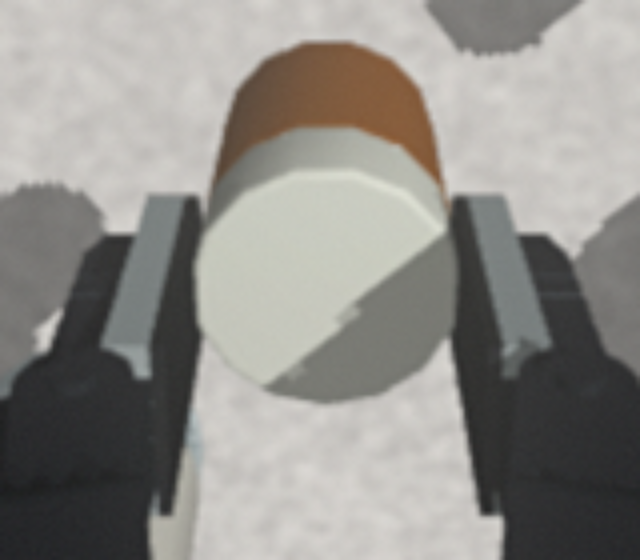

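jog_arm(commands=[[1.6,2.6,0,0,0,0,1],[3.0,4.7,0,0,0,0,1],[3.0,4.7,0,0,0,0,1],[3.0,4.7,0,0,0,0,1],[2.4,3.94,1,0,0,0,1],[0,0,4,0,0,0,1],[0,0,0,0,0,0,1],[0,0,0,0,0,0,1]])

```text
t: 10.4
tool_pos: [615.3, -38.7, 66.4]
tool_rot: [0.314, 0.949, -0.0, 0.0]
wrist_force: [-0.8, 0.3, -0.3]
opening: 33.6
```

```bash
python3 go.py 617.6 -39.1 18.2
```

```text
t 10.4 pos [615.3 -38.7  66.4] rot [ 3.142e-01  9.493e-01 -3.000e-04  2.000e-04] open 33.6 shift cm [-0.2   0.11  4.82]
```

jog_arm(commands=[[-0.18,0.1,2.8,0,0,0,1],[0,0,1.5,0,0,0,1],[0,0,0.4,0,0,0,1],[0,0,0,0,0,0,1]])

```text
t: 10.9
tool_pos: [617.6, -38.0, 19.1]
tool_rot: [0.314, 0.95, 0.0, 0.0]
wrist_force: [-0.4, -0.2, -0.8]
opening: 33.5
```

jog_arm(commands=[[0,0,0.12,0,0,0,1],[0,0,0,0,0,0,0],[0,0,0,0,0,0,-0.3],[0,0,0,0,0,0,-0.3],[0,0,-2,0,0,0,-0.3],[0,0,-4,0,0,0,-0.3],[0,0,-5,0,0,0,-0.65],[0,0,0,0,0,0,-0.65]])

```text
t: 11.9
tool_pos: [620.2, -38.6, 132.8]
tool_rot: [0.314, 0.95, 0.001, 0.004]
wrist_force: [-0.9, 0.3, -0.4]
opening: 70.6
```

```bash
python3 go.py 465.9 -309.1 130; python3 -c "
from h import *
grab('wrist','w5')"
```

```text
t 11.9 pos [620.2 -38.6 132.8] rot [0.3137 0.9495 0.0013 0.0039] open 70.6 shift cm [ -3.72 -30.93   0.15]
```

View pics/w5.png

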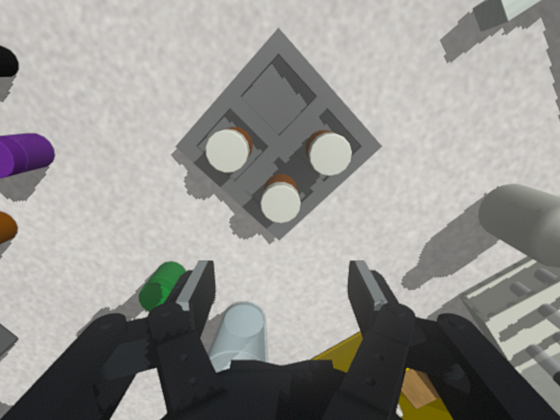

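The second jar is in: three caps are visible at (228,151), (330,153) and (280,202), and the recess at (280,90) is still empty. Jar C is next.

jog_arm(commands=[[-0.3,-3.0,0,0,0,0,-0.65],[-0.7,-5.6,0,0,0,0,-0.65],[-0.7,-5.6,0,0,0,0,-0.65],[-0.7,-5.6,0,0,0,0,-0.65],[-0.7,-5.6,0,0,0,0,-0.65],[-0.7,-5.5,1,0,0,0,-0.65],[0,0,3,0,0,0,-0.65],[0,0,0,0,0,0,-0.65],[0,0,0,0,0,0,-0.65]])

```text
t: 13.08
tool_pos: [464.3, -307.8, 87.7]
tool_rot: [0.313, 0.95, 0.0, -0.0]
wrist_force: [0.8, 0.8, 0.6]
opening: 70.5
```

```bash
python3 go.py 465.9 -309.1 11
```

```text
t 13.07 pos [ 464.3 -307.8   87.7] rot [ 3.128e-01  9.498e-01  2.000e-04 -2.000e-04] open 70.5 shift cm [-0.21 -0.01  7.67]
```

jog_arm(commands=[[-0.2,0,3.6,0,0,0,-0.65],[0,0,4.0,0,0,0,-0.65],[0,0,0,0,0,0,-0.65],[0,0,0,0,0,0,1],[0,0,0,0,0,0,1],[0,0,0,0,0,0,1],[0,0,0,0,0,0,1]])

```text
t: 13.95
tool_pos: [466.8, -310.3, 13.4]
tool_rot: [0.313, 0.95, 0.0, 0.002]
wrist_force: [-0.8, 1.6, 7.6]
opening: 33.8
```

```bash
python3 go.py 465.9 -309.1 11
```

```text
t 13.95 pos [ 466.8 -310.3   13.4] rot [0.3133 0.9496 0.     0.0016] open 33.8 shift cm [0.15 0.04 0.24]
```

jog_arm(commands=[[0,0,-2.5,0,0,0,1],[0,0,-4.0,0,0,0,1],[0,0,-4.0,0,0,0,1],[0,0,0,0,0,0,1]])

```text
t: 14.45
tool_pos: [467.5, -311.3, 120.3]
tool_rot: [0.313, 0.95, -0.0, 0.003]
wrist_force: [0.2, -0.1, -1.5]
opening: 33.9
```

```bash
python3 go.py 545 14.7 115; python3 -c "
from h import *
im,K,T=grab('wrist','w6')
cv2.imwrite('pics/w6c.png',cv2.resize(im[205:345,200:360],None,fx=4,fy=4))"
```

```text
t 14.45 pos [ 467.5 -311.3  120.3] rot [ 3.134e-01  9.496e-01 -3.000e-04  3.400e-03] open 33.9 shift cm [13.18 30.8   0.49]
```

View pics/w6c.png

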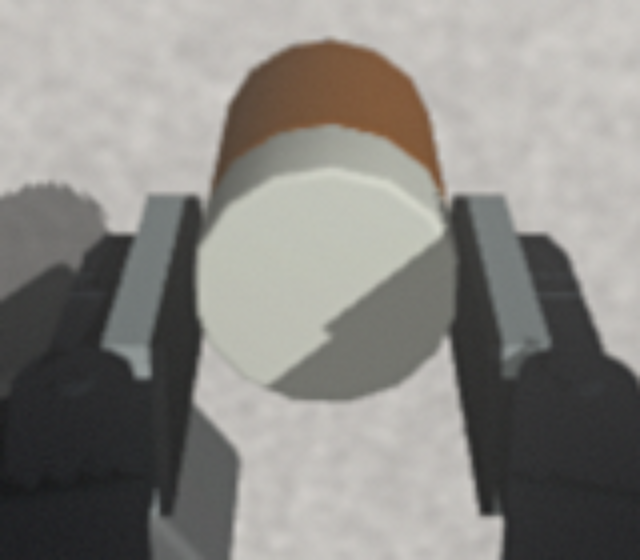

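jog_arm(commands=[[1.3,3.0,0,0,0,0,1],[2.4,5.6,0,0,0,0,1],[2.4,5.6,0,0,0,0,1],[2.4,5.6,0,0,0,0,1],[2.4,5.6,0,0,0,0,1],[2.3,5.4,1,0,0,0,1],[0,0,4,0,0,0,1],[0,0,0,0,0,0,1],[0,0,0,0,0,0,1]])

```text
t: 15.62
tool_pos: [542.7, 14.9, 67.0]
tool_rot: [0.314, 0.949, -0.0, -0.0]
wrist_force: [0.9, -0.4, -0.9]
opening: 33.9
```

```bash
python3 go.py 545 14.7 18.6
```

```text
t 15.62 pos [542.7  14.9  67. ] rot [ 3.144e-01  9.493e-01 -3.000e-04 -0.000e+00] open 33.9 shift cm [-0.2   0.12  4.84]
```

jog_arm(commands=[[-0.18,0.1,2.8,0,0,0,1],[0,0,1.5,0,0,0,1],[0,0,0.4,0,0,0,1],[0,0,0.12,0,0,0,1],[0,0,0,0,0,0,1]])

```text
t: 16.25
tool_pos: [545.3, 15.9, 18.8]
tool_rot: [0.314, 0.95, 0.0, 0.0]
wrist_force: [-0.4, 0.1, -1.1]
opening: 34.0
```

jog_arm(commands=[[0,0,0,0,0,0,0],[0,0,0,0,0,0,-0.3],[0,0,0,0,0,0,-0.3],[0,0,-2,0,0,0,-0.3],[0,0,-4,0,0,0,-0.3],[0,0,-6,0,0,0,-0.3],[0,0,-5,0,0,0,-0.3],[0,0,0,0,0,0,-0.3]])

```text
t: 17.25
tool_pos: [547.3, 15.8, 192.0]
tool_rot: [0.313, 0.95, 0.002, 0.003]
wrist_force: [0.1, -0.2, -1.0]
opening: 55.5
```

```bash
python3 go.py 545 14.7 180;python3 -c "
from h import *
im,K,T=grab('wrist','w7')"
```

```text
t 17.25 pos [547.3  15.8 192. ] rot [0.3135 0.9496 0.0018 0.003 ] open 55.5 shift cm [ 0.12 -0.23  1.2 ]
```

View pics/w7.png

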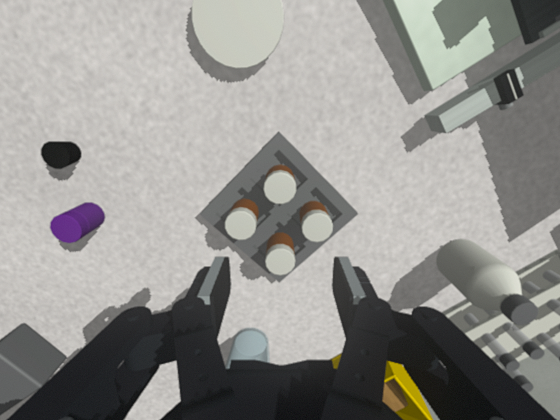

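```bash
python3 - <<'E'
from h import *
im,K,T=load("w7")
for uv in((280,187),(241,223),(318,222),(280,261)): print(plane(K,T,uv,55).round(1))
im,K,T=load("top0"); f=lambda x,y,z:plane(K,T,(100+x/6-.4,170+y/6-.4),z).round(1)
print("tab top",f(362,292,88),f(346,388,88),f(375,295,88),f(360,392,88))
print("pointer",f(357,118,47),f(352,190,47)); print("clip",f(495,122,44),f(492,188,44))
print("carrier front",f(413,208,38),f(380,500,38)); print("rail end",f(645,145,34),f(637,190,34)); print("bed",f(610,240,22),f(583,500,22))
E
```

```text
[544.4  16.7  55. ]
[551.7 -43.6  55. ]
[602.7  26.8  55. ]
[616.8 -37.2  55. ]
tab top [528.2 315.3  88. ] [483.2 320.2  88. ] [526.9 309.1  88. ] [481.5 313.6  88. ]
pointer [619.  332.5  47. ] [583.6 332.9  47. ]
clip [618.5 266.2  44. ] [586.  266.1  44. ]
carrier front [576.7 305.1  38. ] [435.4 313.4  38. ]
rail end [610.1 194.5  34. ] [587.8 197.5  34. ]
bed [564.9 211.6  22. ] [437.9 219.4  22. ]
```

jog_arm(commands=[[0,0,0,0,0,-8.3,-0.3],[0,0,0,0,0,-8.3,-0.3],[0,0,0,0,0,-8.3,-0.3],[0,0,0,0,0,-8.2,-0.3],[1.1,4,-0.5,0,0,0,-0.3],[1.2,5.6,-0.5,0,0,0,-0.3],[1.2,5.6,-0.5,0,0,0,-0.3],[1.2,5.6,-0.5,0,0,0,-0.3],[1.2,5.6,-0.5,0,0,0,-0.3],[0,1.7,0,0,0,0,-0.3],[0,0,0,0,0,0,-0.3],[0,0,0,0,0,0,-0.3]])

```text
t: 18.8
tool_pos: [503.1, 297.5, 212.6]
tool_rot: [0.031, 1.0, -0.001, -0.0]
wrist_force: [0.9, -0.7, -0.2]
opening: 55.2
```

```bash
python3 go.py 505 314 130;python3 -c "
from h import *
im,K,T=grab('wrist','w8');im,K,T=grab('top','top8')
cv2.imwrite('pics/t8.png',cv2.resize(im[170:270,100:220],None,fx=6,fy=6,interpolation=2))"
```

```text
t 18.8 pos [503.1 297.5 212.6] rot [ 3.130e-02  9.995e-01 -8.000e-04 -3.000e-04] open 55.2 shift cm [-0.09  1.67  8.26]
```

View pics/w8.png

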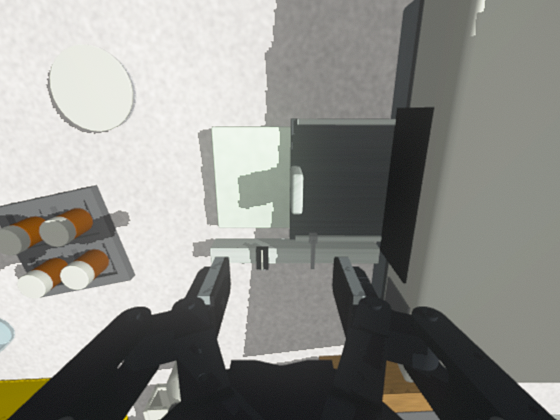

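```bash
python3 -c "
from h import *
im,K,T=load('w8')
cv2.imwrite('pics/w8c.png',cv2.resize(im[110:280,190:410],None,fx=3.5,fy=3.5,interpolation=2))"
```

```text
(no output)
```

View pics/w8c.png

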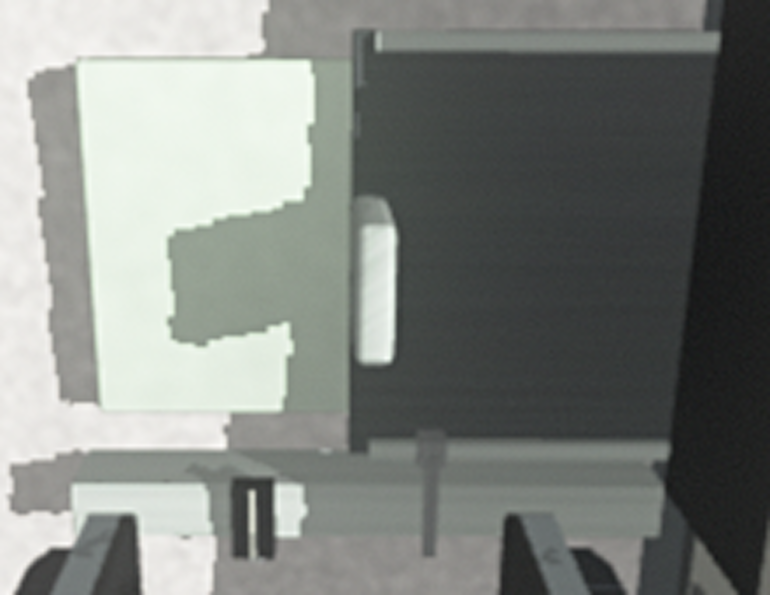

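```bash
python3 - <<'E'
from h import *
im,K,T=load("w8"); f=lambda x,y,z:plane(K,T,(190+x/3.5-.4,110+y/3.5-.4),z)
pr=lambda n,a:print(n,np.round(a,1))
tab=[f(358,226,88),f(396,224,88),f(396,362,88),f(360,365,88)]
for p in tab: pr("tab",p)
pr("tabc",np.mean(tab,0))
c1,c2=f(253,488,44),f(253,552,44);p1,p2=f(431,475,47),f(428,553,47)
pr("clip",[c1,c2]);pr("ptr",[p1,p2])
e1,e2=f(363,35,36),f(360,450,36);pr("edge",[e1,e2])
d=f(660,490,34)-f(75,480,34);pr("rail dir",[np.degrees(np.arctan2(d[1],d[0]))])
d=f(75,60,22)-f(100,408,22);pr("bed",[f(75,60,22),f(100,408,22)])
d=f(720,45,41)-f(380,45,41);pr("strip dir",np.degrees(np.arctan2(d[1],d[0])))
d=f(668,450,41)-f(370,450,41);pr("strip dir",np.degrees(np.arctan2(d[1],d[0])))
E
```

```text
tab [483.2 308.9  88. ]
tab [483.3 320.1  88. ]
tab [526.1 318.4  88. ]
tab [526.4 307.3  88. ]
tabc [504.8 313.7  88. ]
clip [[587.6 266.4  44. ]
 [614.1 264.2  44. ]]
ptr [[585.  331.5  47. ]
 [616.9 329.5  47. ]]
edge [[431.6 315.   36. ]
 [578.5 306.5  36. ]]
rail dir [85.3]
bed [[433.9 217.2  22. ]
 [561.3 208.8  22. ]]
strip dir 86.4
strip dir 86.4
```

```bash
python3 go.py 504.8 313.7 53
```

```text
t 18.9 pos [503.3 297.8 213.1] rot [ 3.150e-02  9.995e-01 -3.000e-04 -1.000e-04] open 55.5 shift cm [-0.06  1.61 16.01]
```

jog_arm(commands=[[-0.06,1.6,2,0,0,0,-0.3],[0,0,4,0,0,0,-0.3],[0,0,4,0,0,0,-0.3],[0,0,1.0,0,0,0,-0.3],[0,0,0,0,0,0,-0.3],[0,0,0,0,0,0,-0.3]])

```text
t: 19.65
tool_pos: [505.3, 316.5, 104.6]
tool_rot: [0.03, 1.0, 0.001, 0.001]
wrist_force: [-0.5, 0.3, -0.4]
opening: 55.6
```

```bash
python3 go.py 504.8 313.7 53;python3 -c "
from h import *
im,K,T=grab('wrist','w9')"
```

```text
t 19.65 pos [505.3 316.5 104.6] rot [3.000e-02 9.995e-01 7.000e-04 9.000e-04] open 55.6 shift cm [ 0.04 -0.29  5.16]
```

View pics/w9.png

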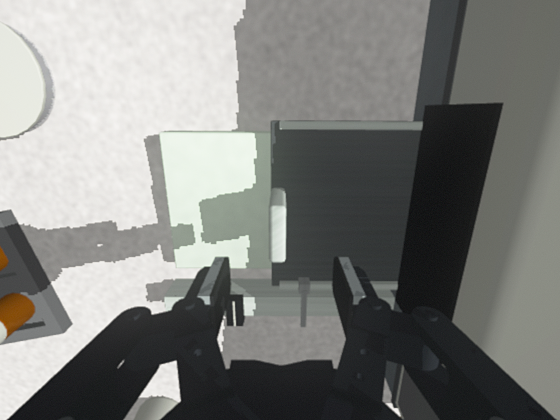

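jog_arm(commands=[[0,-0.25,2.6,0,0,0,-0.3],[0,0,2.5,0,0,0,-0.3],[0,0,0,0,0,0,-0.3],[0,0,0,0,0,0,0.3],[0,0,0,0,0,0,1],[0,0,0,0,0,0,1],[0,0,0,0,0,0,1],[0,0,0,0,0,0,1]], squeeze=80)

```text
t: 20.7
tool_pos: [504.8, 313.8, 53.6]
tool_rot: [0.03, 1.0, 0.001, 0.001]
wrist_force: [-1.9, -0.8, 7.3]
opening: 9.3
```

```bash
python3 go.py 504.8 313.7 53
```

```text
t 20.7 pos [504.8 313.8  53.6] rot [3.010e-02 9.995e-01 7.000e-04 6.000e-04] open 9.3 shift cm [ 0.   -0.01  0.06]
```

jog_arm(commands=[[0,-0.5,0,0,0,0,1],[0,-1,0,0,0,0,1],[0,-1,0,0,0,0,1],[0,-1,0,0,0,0,1],[0,-1,0,0,0,0,1],[0,-1,0,0,0,0,1],[0,-0.7,0,0,0,0,1],[0,-0.3,0,0,0,0,1],[0,0,0,0,0,0,1],[0,0,0,0,0,0,1],[0,0,0,0,0,0,1]])

```text
t: 22.08
tool_pos: [500.8, 251.3, 53.6]
tool_rot: [0.029, 1.0, 0.002, 0.001]
wrist_force: [-2.3, 6.7, 7.9]
opening: 9.4
```

```bash
python3 go.py 500.7 248.6 53;python3 -c "
from h import *
im,K,T=grab('wrist','w10'); im2,K,T=grab('top','top10');im3,K,T=grab('side','side10')
cv2.imwrite('pics/w10c.png',cv2.resize(im[170:345,180:400],None,fx=3.4,fy=3.4,interpolation=2))
a=cv2.resize(im2[170:270,100:220],None,fx=6,fy=6,interpolation=2)
cv2.imwrite('pics/t10c.png',cv2.convertScaleAbs(a,alpha=1.5))"
```

```text
t 22.07 pos [500.8 251.3  53.6] rot [2.920e-02 9.996e-01 2.000e-03 8.000e-04] open 9.4 shift cm [-0.01 -0.27  0.06]
```

View pics/w10c.png

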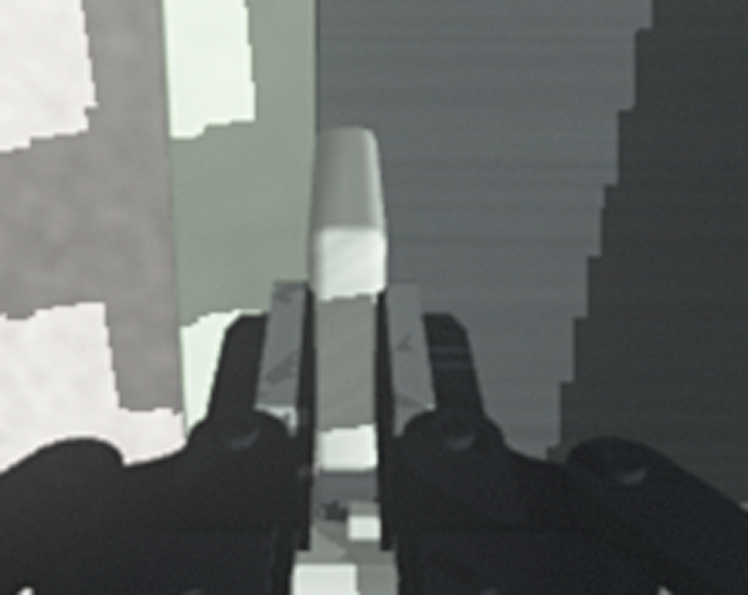

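View pics/t10c.png

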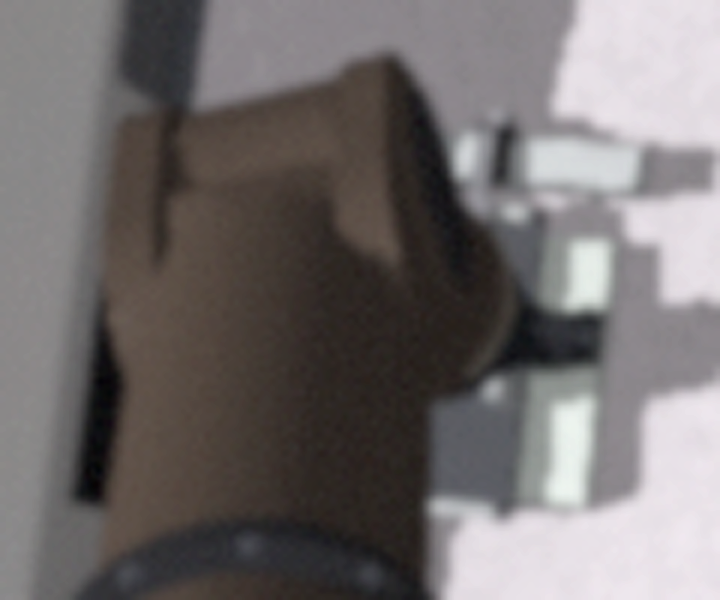

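View pics/side10.png

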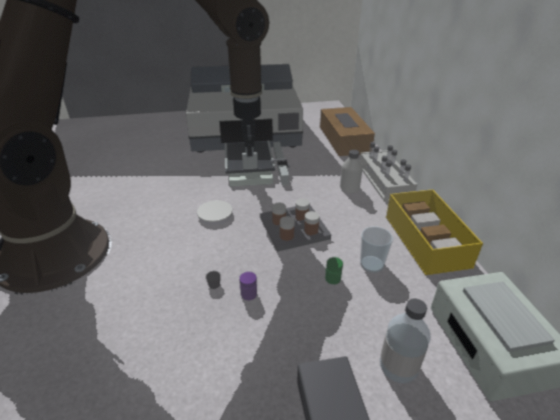

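jog_arm(commands=[[0,-0.25,0,0,0,0,1],[0,0,0,0,0,0,1],[0,0,0,0,0,0,1],[0,0,0,0,0,0,1]])

```text
t: 22.72
tool_pos: [500.6, 249.0, 53.6]
tool_rot: [0.029, 1.0, 0.002, 0.001]
wrist_force: [-2.4, 7.9, 7.8]
opening: 9.4
```

```bash
python3 go.py 500.7 248.6 53;python3 -c "
from h import *
im3,K,T=grab('side','side11');im2,K2,T2=grab('top','top11')
for (x,y,z) in ((600.9,265.3,44),(600.9,265.3,47),(616.9,264.3,47)): print(proj(K,T,(x,y,z)).round(1),proj(K2,T2,(x,y,z)).round(1))
A=cv2.resize(im3[145:195,220:300],None,fx=9,fy=9,interpolation=2)
B=cv2.resize(im2[180:215,160:220],None,fx=12,fy=12,interpolation=2)
cv2.imwrite('pics/s11c.png',cv2.convertScaleAbs(A,alpha=1.5));cv2.imwrite('pics/t11c.png',cv2.convertScaleAbs(B,alpha=1.5))"
```

```text
t 22.73 pos [500.6 249.   53.6] rot [2.910e-02 9.996e-01 2.000e-03 8.000e-04] open 9.4 shift cm [-0.01 -0.04  0.06]
[281.7 161.3] [182.1 195.9]
[281.7 160.4] [181.9 195.7]
[286.8 160.1] [182.5 190.3]
```

View pics/s11c.png

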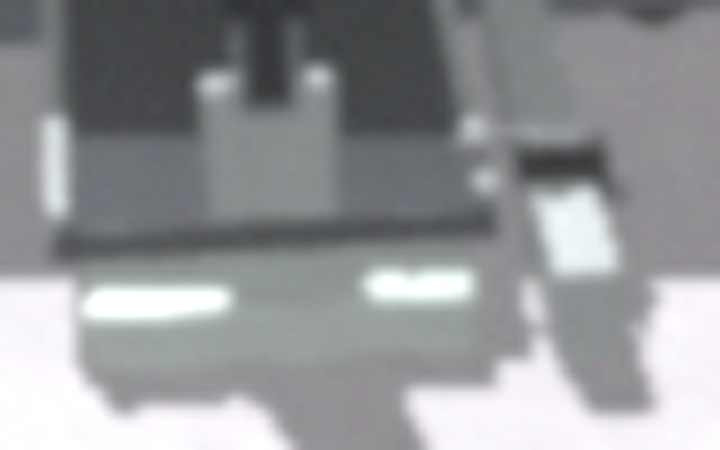

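View pics/t11c.png

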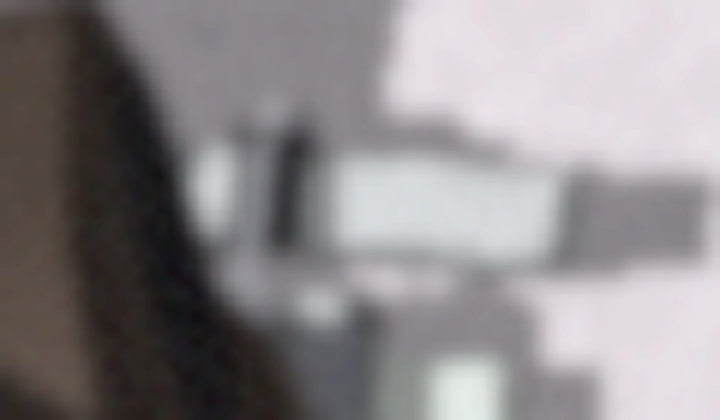

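```bash
python3 -c "
from h import *
for n in('top0','top11'):
    im,K,T=load(n); g=cv2.cvtColor(im,6)
    for v in range(187,204): print(n,v,g[v,175:190])
"
```

```text
top0 187 [87 85 85 85 86 86 87 89 87 85 85 84 86 86 86]
top0 188 [86 85 85 84 84 86 88 92 90 83 81 83 86 86 84]
top0 189 [88 87 85 84 82 82 87 91 89 77 73 79 85 85 84]
top0 190 [84 86 85 84 75 70 75 78 75 63 65 74 83 86 85]
top0 191 [83 85 90 88 74 57 58 60 53 44 50 67 79 85 86]
top0 192 [ 84  91 103 103  84  58  51  49  38  32  43  62  79  91  96]
top0 193 [ 86 100 116 119  96  67  58  54  36  33  50  67  87 104 114]
top0 194 [ 94 111 126 124  99  71  66  58  41  38  58  76  94 116 127]
top0 195 [ 98 118 131 125  97  69  66  59  37  41  64  80  97 119 132]
top0 196 [ 99 121 131 122  93  65  62  56  38  44  65  81  98 121 132]
top0 197 [100 121 128 117  86  59  60  55  38  44  67  82  98 120 133]
top0 198 [ 98 116 121 107  78  55  58  52  37  45  66  80  98 120 133]
top0 199 [ 89 100 103  90  64  52  52  46  37  47  65  80  95 116 128]
top0 200 [ 77  81  82  73  61  52  53  50  46  53  66  75  86 103 112]
top0 201 [ 78  78  77  75  70  67  65  64  64  68  71  72  79  90 100]
top0 202 [ 82  82  83  82  82  79  79  78  77  77  78  78  82  93 110]
top0 203 [ 84  84  84  84  84  85  84  
[... 480 characters left out ...]
132 132 111  91  86  71  44  40  62  81 100 122 135]
top11 195 [ 75 116 135 132 109  90  84  67  42  43  69  85 104 126 140]
top11 196 [ 68 109 132 127 106  89  84  64  40  45  69  87 106 129 141]
top11 197 [ 56  98 122 119 100  88  82  63  38  47  72  87 105 128 142]
top11 198 [ 44  81 108 108  93  88  80  59  38  47  70  87 105 128 141]
top11 199 [ 32  62  87  90  83  85  79  56  39  49  70  85 102 124 136]
top11 200 [ 21  41  63  74  80  87  79  63  50  57  69  80  93 109 119]
top11 201 [ 18  31  53  73  86  93  87  76  69  72  75  79  84  95 105]
top11 202 [ 19  27  52  74  92  98  94  86  83  83  84  86  90  97 111]
top11 203 [ 13  20  45  71  91  98  97  91  88  90  95  98  99 101 110]
```

jog_arm(commands=[[0,-0.05,0,0,0,0,1],[0,0,0,0,0,0,1],[0,0,0,0,0,0,1],[0,0,0,0,0,0,1],[0,0,0,0,0,0,1]])

```text
t: 23.45
tool_pos: [500.6, 248.8, 53.6]
tool_rot: [0.029, 1.0, 0.002, 0.001]
wrist_force: [-1.7, 7.7, 6.6]
opening: 9.5
```

```bash
python3 -c "
from h import *
im,K,T=load('side11'); cv2.imwrite('pics/s11t.png',cv2.resize(im[190:300,190:390],None,fx=4,fy=4,interpolation=2))
for q in((606.7,25.3,55),(543.4,15.9,55),(552.8,-47.3,55),(616,-37.9,55)): print(((proj(K,T,q)-(190,190))*4).round())"
```

```text
[447.  47.]
[353.  66.]
[387. 124.]
[485. 104.]
```

View pics/s11t.png

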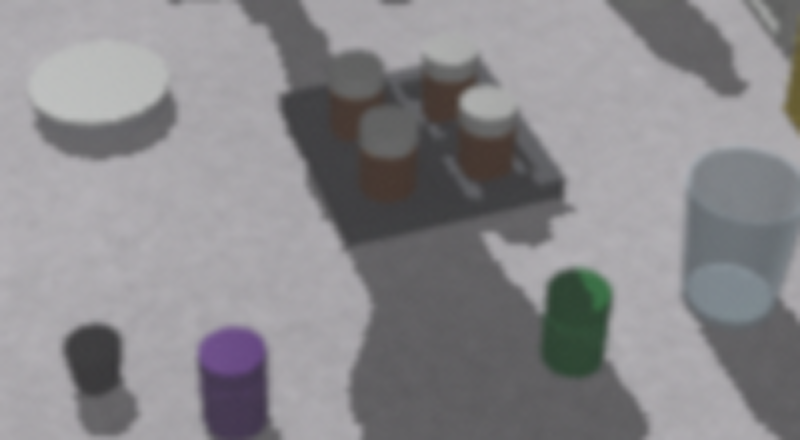

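The side view shows all four jars upright, with cap tops at (449,50), (357,70), (389,127) and (488,105). That is within a few pixels of where each recess centre should put them. The bystanders are where they started.

```bash
python3 -c "
from h import *
print(workorder.sign_off()); s=sense(); print(s['t'],s['tool_pos'],s['wrist_force'],s['opening'])"
```

```text
the job is handed in; nothing more can be done
None
the job is handed in; nothing more can be done
```

The three loose jars now stand upright in the empty recesses, so the tray is full. I then pulled the carrier out about 65 mm by its tab and handed the job in at about 23.5 s, still gripping it. The sign-off gave no verdict.

- **Jars:** The last wrist and side pictures show all four jars upright and let go. They measured within about 4 mm of the recess centres, against the 11 mm allowed. jar0, which I never touched, was one of the two farthest out: it read about 4 mm off in one view and 3 mm in another.
- **Carrier:** I measured 65.2 mm from the pointer to the clip line, and the tool moved about 65.0 mm. The top view suggests the pointer may be about 1 mm short of the line, against the 8 mm allowed. The pointer itself is hard to see in the side view.
- **Grip:** The arm was pulling against a spring force of about 8 N with the grip set to 80 N, and it held still over the last rows. I could not read the finger force directly.
- **Everything else:** The arm never touched the beaker, dish, stopper, bottles, tip box or the green and purple look-alikes. Those in the last picture I checked (beaker, dish, stopper and both look-alikes) were where they started.

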